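# Sort the spray-gun parts into their trays

## Robot

A 7-joint arm with a two-finger parallel gripper is mounted at the origin on a cart in front of the work surface, level with it; the furniture and walls round the work are solid. World frame = base frame: x ahead of the robot, y to its left, z up, the work surface at z = 0. Lengths are in m, angles in rad, forces in N, time in s.
With the tool pointing down it reaches from about 0.4 to 0.875 m from the base axis. Payload 19.3 kg.
Tool frame: the origin (TCP) lies midway between the tips of the shut fingers; the grasp point (between the pads) lies 19 mm behind it; z points along the fingers, y is the line along which they close (so a half turn about z gives the same grasp; the last joint's range is limited). The gripper opens to 85 mm and grips with 20 to 120 N. Pads are 22 mm wide; open, the fingers measure 114 mm over their backs; the gripper's body (76 mm by 85 mm) begins 54 mm behind the grasp point. The pads swing forward as they close: fully open they stand 13 mm farther back than shut.
Start: joints at [-1.35, 0.521, -0.036, 1.599, 0.021, 1.021, -0.113], TCP at [0.179, 0.599, 0.192] pointing down, gripper open.
Joint ranges: [-2.91, 2.91], [-0.3, 2.13], [-1.5, 1.42], [0.17, 2.43], [-1.26, 4.41], [0.16, 1.93], [-2.52, 2.52]. Speed limits (rad/s): [1.89, 1.89, 2.39, 2.39, 3.01, 3.01, 3.01].

## Interface

Orientations are given as a unit quaternion [x, y, z, w].
In Python, from plant import status, eyes, arm gives the robot as it stands.
- The arm moves only by the shell command python3 -m handwheel 'ROWS' [OPENING]. ROWS is JSON, a list of rows, each a list of 6 numbers: the shift along the tool's x, y, z each as a share of 1 m, from -1 to 1, then the turn, a rotation vector about the tool's x, y, z each as a share of 60 degrees, from -1 to 1. In form: [[x, y, z, wx, wy, wz], ...]. A call has 1 to 20 rows; each row is the pose to reach, as a shift and turn from the pose commanded when the call began, along the tool's axes at that moment; what a row does not reach only later rows make up. A row lasts 1/12 s, in which the tool goes at most 41.7 mm and 7.16 degrees, less where a joint would pass 70% of its speed; a pose out of reach is approached as far as the arm can. A call with a number of a shift or a turn outside -1 to 1 is refused whole. A call with a gripper value outside its range is refused whole. OPENING is the opening, from -1 (shut) to 1 (fully open), set as the call begins (- or left out, the last holds). The fingers move at their own pace and stop on an object; the grip force is fixed at half the most. Time passes only in rows, so rows that repeat a pose let the fingers close. It gives the time, the measured TCP pose, the force, the opening and the grip force at its end, in the units of the state.
- status.read_state(): the state, without advancing time (a new reading comes with each control period).
- eyes.capture(name): name is "scene" or "side" or "wrist"; returns a dict with "image" (480x640x3 uint8, blue, green, red), "depth" (480x640 float32, m along the optical axis (not along the pixel's ray), 0 where there is no reading), "K" (3x3 intrinsics, pixels), "position" and "orientation" of the camera in the world. Camera axes: x right, y down, z forward; pixel columns grow to the right and rows downward; lengths in m; the calibration is good to about 2 mm. A picture is of the moment at which its call begins.
- arm.finish_job(): hands the job in; it is judged then, once.
The state is a dict: "clock": time; "q": joint angles; "dq": joint speeds; "joint_efforts": joint torques, N m; "eef_pos": TCP position; "tcp_rot": TCP orientation; "force": force on the tool from outside, world axes, zero at the start; "wrist_torque": the same for the moment, N m; "finger_gap": finger opening in m; "gripper_force": force on a finger pad.
Only numpy, scipy, OpenCV 4.12 (cv2) and the standard library are available. Lean on these libraries where they do the work, as an engineer would, in place of code of your own. Each camera call takes 0.05 s, during which the arm holds its last target. There are 200 camera calls.

## Task

Clear up after the spray job by sorting the loose things into the three low metal trays: one air cap, horns up, in each compartment of the divided tray, the small roll of tape lying flat in the square tray, and the gun brush lying flat in the long narrow tray. Leave the tin and the mixing cup that stand among them where they are.

Things in the scene. Friction and masses are not known exactly. Their poses are not given: they have to be found in the camera images.
- air_cap_a: spray-gun air cap: low round part, white knurled ring with two tan horns on top, 34 mm across, 25 mm high, 0.05 kg; the knurled ring, full 34 mm wide, is its lower part, so grip low. Stands horns up. Origin: centre of the underside, z up. The two air caps are interchangeable
- air_cap_b: spray-gun air cap: low round part, white knurled ring with two tan horns on top, 34 mm across, 25 mm high, 0.05 kg; the knurled ring, full 34 mm wide, is its lower part, so grip low. Stands horns up. Origin: centre of the underside, z up. The two air caps are interchangeable
- tape_roll: small roll of black fine-line tape lying flat (not the larger tan masking tape), 58 mm across (grip width 56 to 58 mm), 19 mm high, 0.05 kg, cannot be gripped through its hole. Origin: centre of the underside, z up
- gun_brush: cleaning brush lying flat, red handle and dark bristle head, 170 mm long, 19 mm wide, 18 mm high, 0.03 kg. Origin: middle of its length, on the underside; y runs along its length, x across, z up. It may be laid either way round
- cap_tray: divided tray, bare aluminium, grey floor, fixed; walls 4 mm thick, 11 mm high, inner floor 3 mm above the worktop; a thumb tab on each y end sticks out 7 mm. Origin: centre of the underside; outside 98 mm along x, 136 mm along y. A 4 mm divider along x splits it into two compartments, each 90 mm (x) by 62 mm (y) inside, centred at y = +33 mm and y = -33 mm
- tape_tray: square tray without divider, bare aluminium, grey floor, fixed; walls 4 mm thick, 11 mm high, inner floor 3 mm above the worktop; a thumb tab on each y end sticks out 7 mm. Origin: centre of the underside; inside 110 mm by 110 mm, outside 118 mm
- brush_tray: long narrow tray without divider, bare aluminium, grey floor, fixed; walls 4 mm thick, 11 mm high, inner floor 3 mm above the worktop; a thumb tab on each y end sticks out 7 mm. Origin: centre of the underside; inside 75 mm along x and 200 mm along y (y is its length), outside 83 by 208 mm
- tin: small round lever-lid paint tin, 68 mm across, 79 mm high, standing; bystander, not to be moved. Origin: centre of the underside, z up
- mixing_cup: clear plastic mixing cup, 72 mm across the rim, 95 mm high, standing mouth up; light, bystander, not to be moved. Origin: centre of the underside, z up. (Also on the bench, fixed: a balance at about x 0.43 to 0.68, y -0.25 to -0.01, its pan 80 mm and the display behind the pan 250 mm high; nothing else in the work area is over 160 mm)
Mind the look-alikes: they are no part of the job. What is shaped like the tape_roll but pink is not meant.

How it is judged:
At the end, for the whole second after the job is handed in: An air cap stands upright in each compartment of the divided tray, the tape lies flat in the square tray, the brush flat in the long tray: each wholly within the walls, on the floor (origin at most 5.5 mm above the tray underside), tilt under 0.12 rad, at rest, released; tin and cup not moved (z of air_cap_a in the frame of cap_tray between -0.002 and 0.0055 m and angle between each of air_cap_a, air_cap_b, tape_roll, gun_brush's own z axis and vertical below 0.12 rad and linear speed of each of air_cap_a, air_cap_b, tape_roll, gun_brush below 0.02 m/s and angular speed of each of air_cap_a, air_cap_b, tape_roll, gun_brush below 0.2 rad/s and x of air_cap_a in the frame of cap_tray between -0.03 and 0.03 m and z of air_cap_b in the frame of cap_tray between -0.002 and 0.0055 m and x of air_cap_b in the frame of cap_tray between -0.03 and 0.03 m and ((y of air_cap_a in the frame of cap_tray between 0.017 and 0.049 m and y of air_cap_b in the frame of cap_tray between -0.049 and -0.017 m) or (y of air_cap_b in the frame of cap_tray between 0.017 and 0.049 m and y of air_cap_a in the frame of cap_tray between -0.049 and -0.017 m)) and z of tape_roll in the frame of tape_tray between -0.002 and 0.0055 m and x of tape_roll in the frame of tape_tray between -0.029 and 0.029 m and y of tape_roll in the frame of tape_tray between -0.029 and 0.029 m and z of gun_brush in the frame of brush_tray between -0.002 and 0.0055 m and x of gun_brush in the frame of brush_tray between -0.03 and 0.03 m and y of gun_brush in the frame of brush_tray between -0.016 and 0.016 m and angle between the y axis of gun_brush and the y axis of brush_tray, either way round below 0.36 rad); the robot touches nothing.
It fails at once if the tin is shifted more than 20 mm or tipped (distance of tin from where it was at the start of the episode above 0.02 m or angle between tin's own z axis and vertical above 0.25 rad).
It fails at once if the mixing cup is shifted more than 20 mm or tipped (distance of mixing_cup from where it was at the start of the episode above 0.02 m or angle between mixing_cup's own z axis and vertical above 0.25 rad).
It also fails if it takes over 126 s, if anything falls off the work surface, if the arm or the gripper's body presses on something with over 40 N, if the wrist force passes 120 N, or if a joint passes its speed limit or range.

## Working session

There is one attempt and no reset: what is moved stays moved. The work goes in short steps, Python scripts to look and compute and a shell command to move; the robot and the scene stay as the last step left them, time stands still between calls to the robot, and variables do not carry over. Pictures are saved under pics/ and viewed, at most 14 in all, crops included, and the job is handed in when it is done.

```bash
mkdir -p pics; ls
cat > h.py <<'E'
import numpy as np,cv2
from scipy.spatial.transform import Rotation as R
from plant import status,eyes,arm
def cap(n,f=None):
    c=eyes.capture(n)
    if f: cv2.imwrite('pics/'+f,c['image'])
    np.savez('/tmp/'+n+'.npz',**c)
    return c
def load(n): return dict(np.load('/tmp/'+n+'.npz'))
def cloud(c):
    v,u=np.mgrid[:480,:640]; d=c['depth']
    K=c['K']; p=np.stack([(u-K[0,2])/K[0,0]*d,(v-K[1,2])/K[1,1]*d,d],-1)
    w=p@R.from_quat(c['orientation']).as_matrix().T+c['position']; w[d==0]=np.nan
    return w
def ray(c,u,v,z):
    K=c['K'];d=np.array([(u-K[0,2])/K[0,0],(v-K[1,2])/K[1,1],1.])
    d=R.from_quat(c['orientation']).as_matrix()@d;p=np.array(c['position'])
    return p+d*(z-p[2])/d[2]
E
python3 - <<'E'
from h import *
s=status.read_state();print(s)
for n in('scene','side','wrist'):
    c=cap(n,n+'0.png');print(n,c['position'],c['orientation'],c['K'][0,0])
E
```

```text
pics
{'clock': 0.0, 'q': array([-1.350173  ,  0.5220344 , -0.03632346,  1.59998645,  0.02122142,
        1.02108843, -0.11276334]), 'dq': array([ 0.00081983,  0.00125555,  0.00026986, -0.00176167, -0.00055667,
       -0.00028459, -0.00090191]), 'joint_efforts': array([-1.08908305e-03, -9.27113986e+01,  1.97943918e+00, -3.69945252e+01,
        1.78840093e-02,  8.01355432e-03,  1.96001167e-05]), 'eef_pos': array([0.17915307, 0.59838612, 0.19132082]), 'tcp_rot': array([ 1.44882877e-01,  9.89448651e-01, -5.64614490e-04, -3.21377763e-05]), 'force': array([-0.2733747 , -0.43832008, -0.59759382]), 'wrist_torque': array([ 0.03679747, -0.00491373, -0.02481222]), 'gripper_force': 0.0, 'finger_gap': 0.08542087924096976}
scene [-0.14411641 -0.75966657  0.85885096] [ 0.84980249 -0.32014609  0.15219523 -0.39010103] 488.8373062230307
side [0.45231249 0.70729482 0.71764322] [-0.02947776  0.91462095 -0.40305411  0.01212329] 444.76969704952785
wrist [0.09938525 0.62275026 0.37315865] [0.79127273 0.58894146 0.09781996 0.13216156] 380.1574619457825
```

View pics/scene0.png

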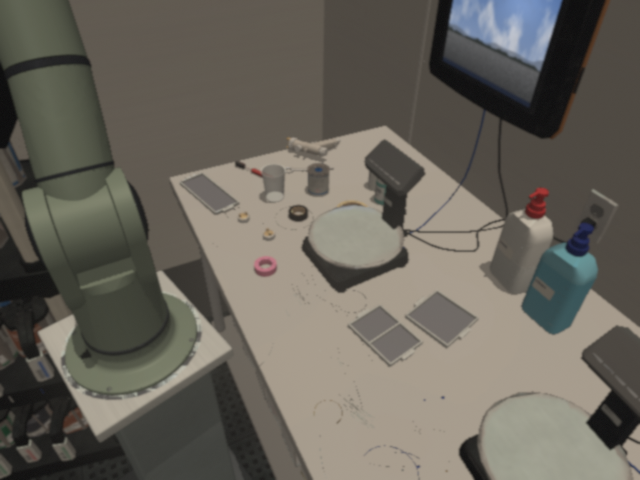

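View pics/side0.png

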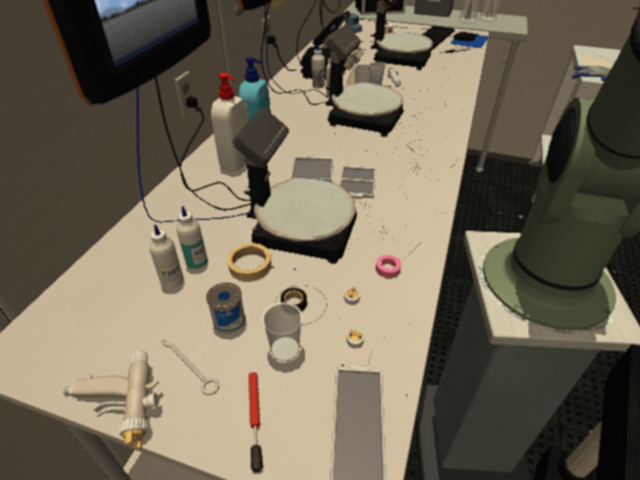

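Side view: the air caps are at (352,296) and (355,337), the black tape roll at (293,298), the red brush at (254,420) and the brush tray at (358,425). The cap tray is at (358,181) and the square tray at (312,168).

Things that could be mistaken for the targets:
- **Tape:** pink ring at (388,264) and tan masking tape at (249,260).
- **Brush:** wire whisk or spoon at (190,365).
- **Cap:** none other than the spray-gun body at (130,400).

I choose the black roll and the red-handled brush.

Run:
```python
from h import *
from h import load
s=load('side');c=load('scene')
crop=s['image'][230:480,220:420];crop=cv2.resize(crop,None,fx=2.4,fy=2.4,interpolation=cv2.INTER_CUBIC)
crop2=c['image'][150:290,170:330]; crop2=cv2.resize(crop2,None,fx=1.9,fy=1.9,interpolation=cv2.INTER_CUBIC)
o=np.zeros((600,790,3),np.uint8);o[:crop.shape[0],:480]=crop;o[:crop2.shape[0],482:482+crop2.shape[1]]=crop2[:,:308]
c3=cv2.resize(c['image'][280:370,340:490],None,fx=2,fy=2);o[300:480,485:785]=c3
cv2.imwrite('pics/crop1.png',o)
W=cloud(s);V=cloud(c)
def st(n,W,box,lo,hi):
    u0,v0,u1,v1=box;p=W[v0:v1,u0:u1].reshape(-1,3);p=p[(p[:,2]>lo)&(p[:,2]<hi)]
    print(n,len(p),'mid',((p.min(0)+p.max(0))/2).round(4),'ext',np.ptp(p,0).round(4),'mean',p.mean(0).round(4))
st('capA',W,(335,280,370,315),.005,.05);st('capB',W,(335,320,375,352),.005,.05)
st('tape',W,(275,283,308,314),.008,.05);st('brush',W,(240,365,270,476),.005,.05)
st('pink',W,(370,250,405,280),.008,.05)
st('tin',W,(200,275,250,340),.03,.12);st('cup',W,(255,295,310,365),.02,.12)
st('masking',W,(220,235,275,285),.008,.08)
st('capA2',V,(258,224,278,245),.005,.05);st('capB2',V,(234,207,254,225),.005,.05);st('tape2',V,(286,203,312,222),.008,.05);st('brush2',V,(230,157,262,178),.005,.05);st('tin2',V,(302,160,332,196),.03,.12);st('cup2',V,(260,163,288,203),.02,.12)
# red mask of brush
h=cv2.cvtColor(s['image'],cv2.COLOR_BGR2HSV);print('table z',np.nanmedian(W[400:440,200:235,2]),np.nanmedian(V[380:420,300:330,2]))
# grey tray masks
def tray(n,c,box):
    im=c['image'];hh=cv2.cvtColor(im,cv2.COLOR_BGR2HSV);u0,v0,u1,v1=box
    m=np.zeros((480,640),np.uint8);m[v0:v1,u0:u1]=((hh[v0:v1,u0:u1,1]<45)&(hh[v0:v1,u0:u1,2]<145)).astype(np.uint8)*255
    k,_=cv2.findContours(m,cv2.RETR_EXTERNAL,cv2.CHAIN_APPROX_NONE)
    for q in sorted(k,key=cv2.contourArea)[-3:]:
        if cv2.contourArea(q)<80: continue
        P=np.array([ray(c,*p[0],.003)[:2] for p in q]).astype(np.float32)
        r=cv2.minAreaRect(P*1000);print(n,[np.round(x,1) for x in r],cv2.boundingRect(q))
tray('cap',c,(345,300,425,366));tray('tape',c,(402,288,482,350));tray('brush',c,(175,170,242,216))
tray('brush_s',s,(325,360,392,480));tray('cap_s',s,(338,162,380,200));tray('tape_s',s,(288,153,336,185))
```

```text
capA 193 mid [0.4283 0.0841 0.0159] ext [0.032  0.0336 0.0216] mean [0.4286 0.0867 0.0148]
capB 236 mid [0.421  0.1906 0.0155] ext [0.0328 0.0343 0.0205] mean [0.4211 0.1942 0.0146]
tape 311 mid [0.5493 0.1027 0.0146] ext [0.055  0.0541 0.0131] mean [0.5469 0.1    0.0168]
brush 875 mid [0.5852 0.3636 0.012 ] ext [0.05   0.166  0.0139] mean [0.5842 0.3689 0.0136]
pink 348 mid [ 0.3483 -0.0095  0.0147] ext [0.0542 0.0574 0.0133] mean [ 0.3487 -0.0075  0.0162]
tin 1268 mid [0.6738 0.1587 0.0551] ext [0.0675 0.0685 0.0498] mean [0.6708 0.1678 0.0665]
cup 1699 mid [0.5538 0.1787 0.0586] ext [0.0705 0.1532 0.0772] mean [0.554  0.2167 0.0641]
masking 1094 mid [0.6589 0.0293 0.0437] ext [0.0999 0.2044 0.0713] mean [ 0.6543 -0.0053  0.025 ]
capA2 121 mid [0.4394 0.091  0.0158] ext [0.0591 0.0552 0.0213] mean [0.4281 0.0792 0.015 ]
capB2 103 mid [0.4284 0.1989 0.0169] ext [0.0473 0.0536 0.0236] mean [0.4196 0.1846 0.0156]
tape2 219 mid [0.5498 0.1034 0.016 ] ext [0.0583 0.06   0.0159] mean [0.5485 0.1003 0.0169]
brush2 124 mid [0.5763 0.3905 0.0135] ext [0.072  0.1218 0.0169] mean [0.5778 0.38
[... 447 characters left out ...]
95.7]), array([66.3, 40.8]), np.float64(41.1)] (402, 325, 20, 25)
tape [array([ 552. , -402.6]), array([125.3, 130.2]), np.float64(0.6)] (405, 291, 73, 58)
brush [array([318.2, 379.8]), array([137.4,  31.6]), np.float64(70.8)] (175, 190, 13, 26)
brush [array([414.2, 360.5]), array([228.8,  89.7]), np.float64(89.5)] (180, 173, 60, 42)
brush_s [array([412.9, 355.8]), array([184.7,  72.4]), np.float64(89.5)] (334, 373, 48, 107)
cap_s [array([ 415.1, -386.2]), array([46.8, 85.6]), np.float64(87.1)] (343, 169, 31, 11)
cap_s [array([ 419.3, -320.1]), array([47.2, 87.1]), np.float64(84.9)] (342, 182, 31, 12)
tape_s [array([ 550.1, -398.7]), array([104.7, 111.3]), np.float64(2.9)] (294, 160, 37, 22)
```

View pics/crop1.png

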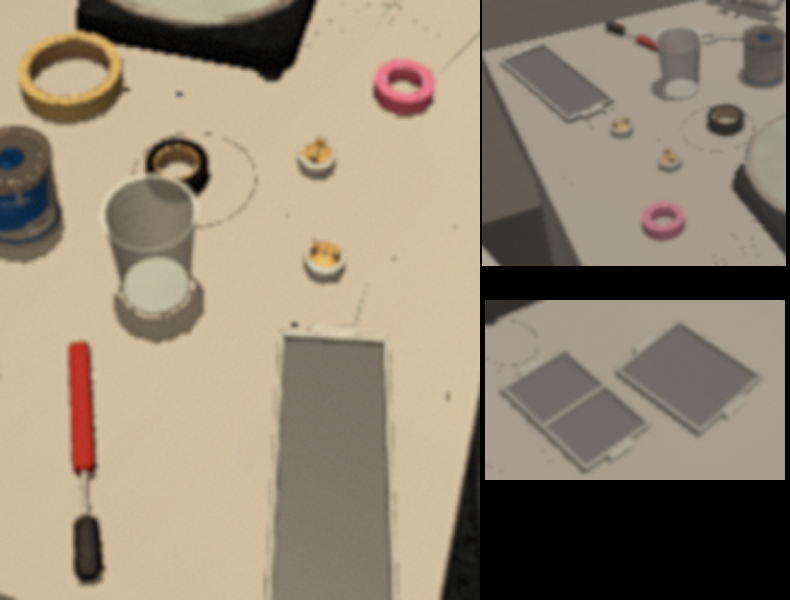

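View pics/wrist0.png

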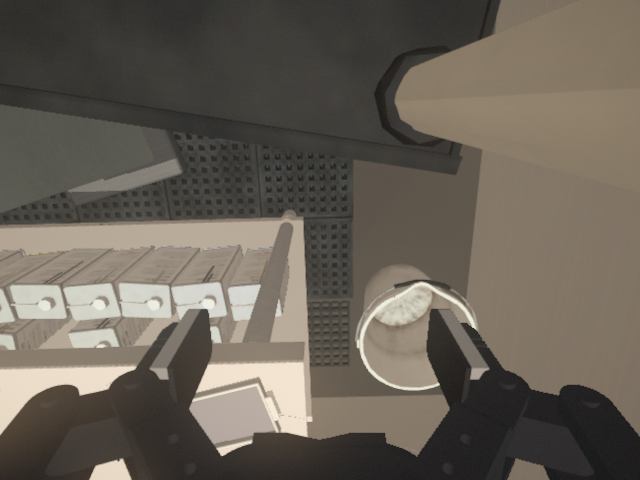

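Crop confirms the choice: brush with red handle and dark head at the lower left, black roll behind the cup, two horned caps; the pink ring and tan tape are separate. The trays are empty. The measured sizes and heights match the given ones.

```bash
cat >> h.py <<'E'
def plan(x,y,z,yaw):
    "yaw(deg): world azimuth of tool y, mod 180"
    s=status.read_state();r=R.from_quat(s['tcp_rot']);M=r.as_matrix()
    sh=M.T@(np.array([x,y,z])-s['eef_pos'])
    best=None
    for k in(0,180):
        a=np.radians(yaw+k);Y=np.array([np.cos(a),np.sin(a),0]);Z=np.array([0,0,-1.]);T=np.stack([np.cross(Y,Z),Y,Z],1)
        v=R.from_matrix(M.T@T).as_rotvec()
        if best is None or np.linalg.norm(v)<np.linalg.norm(best): best=v
    print('shift',sh.round(4),'turn/60',(np.degrees(best)/60).round(3),'t',round(s['clock'],2),'q1,7',s['q'][[0,6]].round(2),'p',s['eef_pos'].round(4),'F',s['force'].round(1),'gap',round(s['finger_gap'],4))
E
python3 - <<'E'
from h import *
s=load('side');W=cloud(s);p=W[365:476,240:270].reshape(-1,3);p=p[(p[:,2]>.005)&(p[:,2]<.05)]
for a in np.arange(.27,.46,.015):
    q=p[(p[:,1]>a)&(p[:,1]<a+.015)]
    if len(q):print(round(a+.0075,4),len(q),((q.min(0)+q.max(0))/2)[:1].round(4),np.ptp(q,0)[:1].round(4),np.median(q[:,2]).round(4))
print(cv2.minAreaRect((p[:,:2]*1000).astype(np.float32)))
plan(.58,.33,.10,0)
E
```

```text
0.2775 20 [0.6031] [0.0142] 0.0135
0.2925 73 [0.6005] [0.0174] 0.0135
0.3075 75 [0.5981] [0.0179] 0.0136
0.3225 74 [0.5939] [0.0175] 0.0135
0.3375 83 [0.5909] [0.0176] 0.0134
0.3525 87 [0.5877] [0.0188] 0.0135
0.3675 93 [0.5851] [0.0182] 0.0133
0.3825 37 [0.5845] [0.0123] 0.0107
0.3975 26 [0.5779] [0.0054] 0.0107
0.4125 83 [0.5742] [0.0186] 0.0152
0.4275 120 [0.5713] [0.0214] 0.0158
0.4425 104 [0.5694] [0.0184] 0.0144
((586.1044921875, 363.1891784667969), (18.32642364501953, 168.57254028320312), 12.832417488098145)
shift [-0.461  -0.1422  0.0916] turn/60 [-1.000e-03  1.000e-03  1.222e+00] t 0.15 q1,7 [-1.35 -0.11] p [0.1791 0.5985 0.1915] F [ 0.2 -0.5  0.2] gap 0.0857
```

```bash
R='[-0.465,-0.122,0.03,0,0,1]'; python3 -m handwheel '[[-0.465,-0.122,0.03,0,0,1],[-0.465,-0.122,0.03,0,0,1],[-0.465,-0.122,0.03,0,0,1],[-0.465,-0.122,0.03,0,0,1],[-0.465,-0.122,0.03,0,0,1],[-0.465,-0.122,0.03,0,0,1],[-0.465,-0.122,0.03,0,0,1],[-0.465,-0.122,0.03,0,0,1],[-0.465,-0.122,0.03,0,0,1],[-0.465,-0.122,0.03,0,0,1],[-0.465,-0.122,0.03,0,0,1],[-0.465,-0.122,0.03,0,0,1],[-0.465,-0.122,0.03,0,0,1],[-0.465,-0.122,0.03,0,0,1],[-0.465,-0.122,0.03,0,0,1],[-0.465,-0.122,0.03,0,0,1],[-0.465,-0.122,0.03,0,0,1],[-0.465,-0.122,0.03,0,0,1]]' 1
python3 - <<'E'
from h import *
cap('wrist','w1.png');plan(.5895,.348,.003,12.8)
E
```

```text
clock: 1.65
eef_pos: [0.589, 0.3494, 0.1621]
tcp_rot: [0.62, 0.785, 0.0, -0.0]
force: [0.2, 0.1, 0.1]
finger_gap: 0.0857
gripper_force: 0.0
shift [-0.0013  0.      0.1591] turn/60 [ 0.   -0.    0.01] t 1.7 q1,7 [-0.78 -0.24] p [0.5892 0.3492 0.1621] F [ 0.1 -0.4  0.8] gap 0.0854
```

View pics/w1.png

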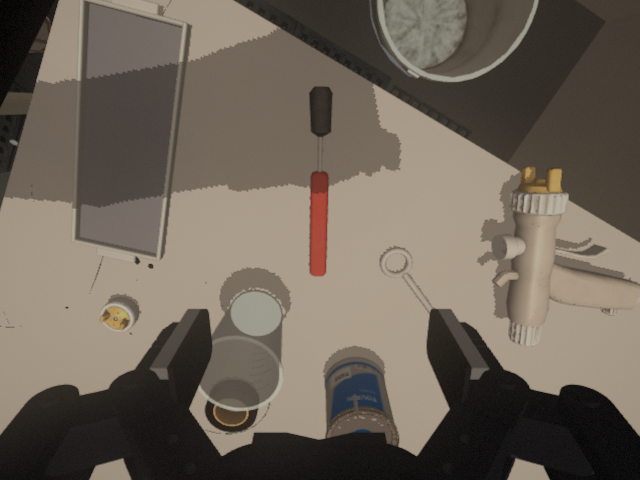

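Wrist view: the brush hangs vertically in the image at column 319, midway between the fingers (handle rows 172–275, head at (320,110)). The spoon at (405,275) and the cup at (240,350) are clear of the fingers. Descending.

```bash
python3 -m handwheel '[[0,0,0.08,0,0,0],[0,0,0.08,0,0,0],[0,0,0.14,0,0,0],[0,0,0.14,0,0,0],[0,0,0.158,0,0,0],[0,0,0.158,0,0,0],[0,0,0.158,0,0,0]]' 1;  python3 -m handwheel '[[0,0,0,0,0,0],[0,0,0,0,0,0],[0,0,0,0,0,0],[0,0,0,0,0,0],[0,0,0,0,0,0],[0,0,0,0,0,0],[0,0,0,0,0,0],[0,0,0,0,0,0],[0,0,0,0,0,0],[0,0,0,0,0,0],[0,0,0,0,0,0],[0,0,0,0,0,0]]' -1
```

```text
clock: 2.28
eef_pos: [0.5893, 0.3485, 0.0037]
tcp_rot: [0.62, 0.785, -0.001, -0.0]
force: [-0.4, -0.2, 0.7]
finger_gap: 0.0855
gripper_force: 0.0
clock: 3.28
eef_pos: [0.5897, 0.3485, 0.0039]
tcp_rot: [0.62, 0.784, -0.0, -0.0]
force: [-0.2, -0.7, 0.5]
finger_gap: 0.0
gripper_force: 0.0
```

Run:
```python
from h import *
cap('wrist','w2.png')
```

```text
(no output)
```

View pics/w2.png

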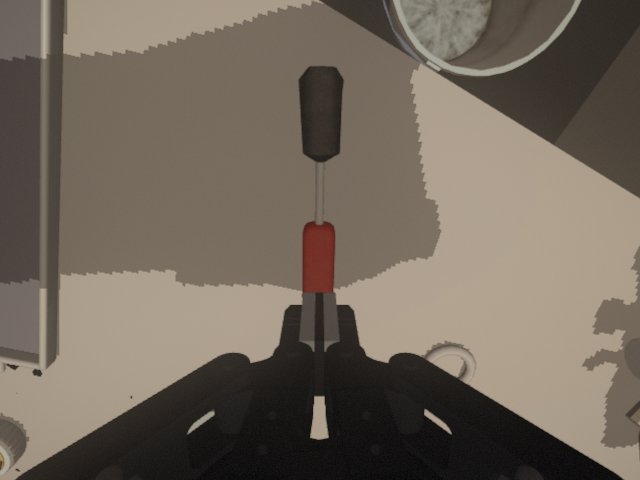

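Run:
```python
from h import *
c=load('wrist');W=cloud(c)
for v in (110,230,260,285,295,305,320,340,360,380,395): print(v,[W[v,u].round(4).tolist() for u in (309,319,330)])
print(W[250,200],W[200,420])
s=cap('side');cv2.imwrite('pics/s2.png',cv2.resize(s['image'][340:480,180:400],None,fx=3.4,fy=3.4))
```

```text
110 [[0.5671, 0.4266, 0.0146], [0.5713, 0.4276, 0.0174], [0.5758, 0.4287, 0.0148]]
230 [[0.5792, 0.3735, 0.0135], [0.5838, 0.3747, 0.0138], [0.589, 0.3755, 0.0123]]
260 [[0.5826, 0.3583, 0.0132], [0.5874, 0.3594, 0.0132], [0.5926, 0.3607, 0.0133]]
285 [[0.5855, 0.3456, 0.0142], [0.5905, 0.3464, 0.0136], [0.596, 0.3473, 0.0129]]
295 [[0.5835, 0.3583, 0.049], [0.5874, 0.3591, 0.0488], [0.5917, 0.3604, 0.0493]]
305 [[0.5837, 0.3583, 0.0569], [0.5874, 0.3594, 0.0573], [0.5916, 0.3599, 0.0565]]
320 [[0.5839, 0.3583, 0.0674], [0.5875, 0.3589, 0.0671], [0.591, 0.3607, 0.0686]]
340 [[0.5842, 0.3584, 0.0797], [0.5874, 0.3589, 0.0793], [0.5909, 0.3599, 0.0795]]
360 [[0.5844, 0.3587, 0.0902], [nan, nan, nan], [0.5903, 0.361, 0.0914]]
380 [[0.585, 0.3566, 0.0963], [0.5909, 0.3445, 0.0806], [0.5901, 0.3608, 0.0998]]
395 [[0.587, 0.3473, 0.0917], [0.5923, 0.3386, 0.0808], [0.591, 0.357, 0.1012]]
[nan nan nan] [ 6.30431012e-01  3.97315779e-01 -6.53090682e-06]
```

View pics/s2.png

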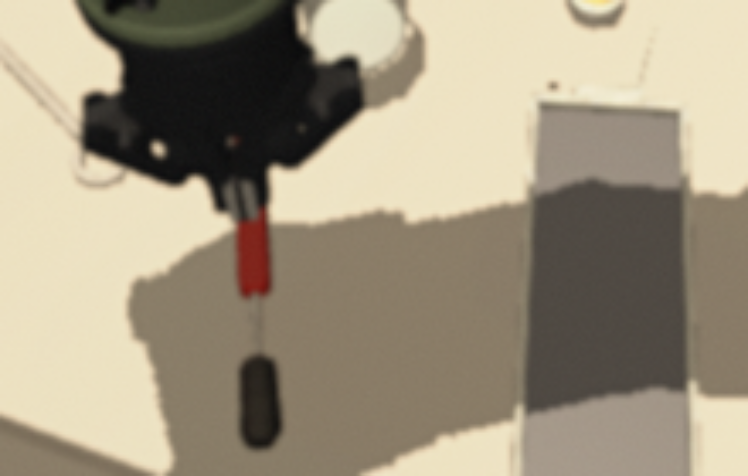

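Run:
```python
from h import *
s=load('side');W=cloud(s)
for v in range(392,410,2): print(v,[W[v,u].round(3).tolist() for u in (248,251,254)])
plan(.589,.348,.12,12.8)
print(load('wrist')['position'],load('wrist')['orientation'])
```

```text
392 [[0.589, 0.356, 0.079], [0.583, 0.36, 0.086], [0.578, 0.361, 0.089]]
394 [[0.589, 0.36, 0.08], [0.585, 0.358, 0.076], [0.581, 0.355, 0.072]]
396 [[0.589, 0.36, 0.074], [0.585, 0.359, 0.072], [0.581, 0.357, 0.069]]
398 [[0.59, 0.359, 0.066], [0.585, 0.359, 0.067], [0.58, 0.359, 0.068]]
400 [[0.591, 0.36, 0.062], [0.586, 0.36, 0.062], [0.581, 0.359, 0.06]]
402 [[0.592, 0.359, 0.054], [0.587, 0.358, 0.052], [0.582, 0.358, 0.053]]
404 [[0.592, 0.36, 0.048], [0.587, 0.36, 0.049], [0.589, 0.342, 0.016]]
406 [[0.602, 0.338, -0.002], [0.594, 0.345, 0.014], [0.589, 0.345, 0.014]]
408 [[0.601, 0.341, -0.002], [0.593, 0.349, 0.015], [0.588, 0.349, 0.015]]
shift [-0.0003 -0.0008 -0.1161] turn/60 [ 0.    -0.     0.009] t 3.38 q1,7 [-0.75 -0.21] p [0.5897 0.3485 0.0039] F [-0.4 -0.2  0.1] gap -0.0001
[0.57052253 0.42984985 0.18563268] [0.97980628 0.1142463  0.01946906 0.16293676]
```

Both cameras put the shut fingertips at z≈0.047 while the state says 0.004, so the real tips sit about 43 mm above the reported TCP. The fingers closed above the handle. I'll reopen, go lower while watching the force, and apply this offset from here on.

```bash
python3 -m handwheel '[[0,0,0,0,0,0],[0,0,0,0,0,0],[0,0,0,0,0,0],[0,0,0,0,0,0],[0,0,0,0,0,0],[0,0,0,0,0,0],[0,0,0,0,0,0],[0,0,0,0,0,0],[0,0,0.03,0,0,0],[0,0,0.03,0,0,0],[0,0,0.03,0,0,0]]' 1;  python3 -m handwheel '[[0,0,0.006,0,0,0],[0,0,0.011,0,0,0],[0,0,0.011,0,0,0]]' 1; python3 -m handwheel '[[0,0,0,0,0,0],[0,0,0,0,0,0],[0,0,0,0,0,0],[0,0,0,0,0,0],[0,0,0,0,0,0],[0,0,0,0,0,0],[0,0,0,0,0,0],[0,0,0,0,0,0],[0,0,0,0,0,0],[0,0,0,0,0,0]]' -1
```

```text
clock: 4.3
eef_pos: [0.5887, 0.3479, -0.0271]
tcp_rot: [0.62, 0.784, -0.001, -0.0]
force: [-0.8, 0.2, 0.4]
finger_gap: 0.0854
gripper_force: 0.0
clock: 4.55
eef_pos: [0.5895, 0.3485, -0.0374]
tcp_rot: [0.62, 0.784, -0.0, -0.0]
force: [-0.6, 0.3, -0.3]
finger_gap: 0.0856
gripper_force: 0.0
clock: 5.38
eef_pos: [0.59, 0.3486, -0.0367]
tcp_rot: [0.62, 0.784, 0.0, 0.0]
force: [0.4, -0.4, 7.0]
finger_gap: 0.0167
gripper_force: 60.4
```

```bash
python3 -m handwheel '[[0,0,-0.02,0,0,0],[0,0,-0.06,0,0,0],[0,0,-0.1,0,0,0],[0,0,-0.1,0,0,0],[0,0,-0.1,0,0,0]]'
python3 - <<'E'
from h import *
plan(.4135,.3466,.06,-.5)
c=cap('wrist');W=cloud(c);im=cv2.cvtColor(c['image'],cv2.COLOR_BGR2HSV)
m=((im[...,0]<8)|(im[...,0]>172))&(im[...,1]>140)&(im[...,2]>40)
print(m.sum(),np.nanmedian(W[m],0))
E
```

```text
clock: 5.8
eef_pos: [0.5908, 0.3493, 0.0654]
tcp_rot: [0.62, 0.784, 0.002, 0.001]
force: [1.0, -0.3, -1.7]
finger_gap: 0.0166
gripper_force: 59.7
shift [ 0.0383 -0.1732  0.0048] turn/60 [ 0.003 -0.002  0.231] t 5.8 q1,7 [-0.76 -0.22] p [0.5908 0.3493 0.0654] F [ 1.  -0.3 -1.7] gap 0.0166
6868 [0.59279317 0.3418345  0.11571741]
```

```bash
python3 -m handwheel '[[0.038,-0.173,0.005,0,0,0.231],[0.038,-0.173,0.005,0,0,0.231],[0.038,-0.173,0.005,0,0,0.231],[0.038,-0.173,0.005,0,0,0.231],[0.038,-0.173,0.005,0,0,0.231],[0.038,-0.173,0.005,0,0,0.231],[0.038,-0.173,0.005,0,0,0.231],[0.038,-0.173,0.005,0,0,0.231]]'
python3 - <<'E'
from h import *
plan(.4135,.3466,-.033,-.5)
c=cap('wrist','w3.png')
E
```

```text
clock: 6.52
eef_pos: [0.4132, 0.3454, 0.0574]
tcp_rot: [0.71, 0.704, -0.0, 0.0]
force: [1.1, -0.1, -0.0]
finger_gap: 0.0164
gripper_force: 59.7
shift [0.0013 0.0003 0.0904] turn/60 [ 0.     0.001 -0.001] t 6.52 q1,7 [-1.02 -0.56] p [0.4132 0.3454 0.0574] F [ 1.1 -0.1 -0. ] gap 0.0164
```

View pics/w3.png

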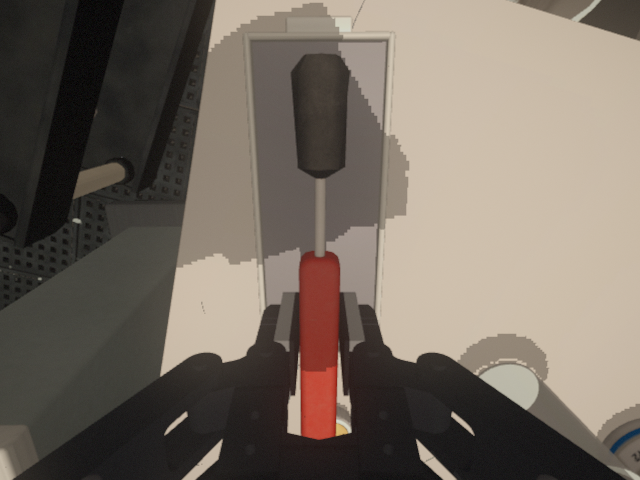

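Brush is centred over the tray (brush column 320, tray walls at columns 250 and 390). Lowering and releasing.

```bash
python3 -m handwheel '[[0.001,0,0.04,0,0,0],[0.001,0,0.075,0,0,0],[0.001,0,0.085,0,0,0],[0.001,0,0.09,0,0,0],[0.001,0,0.09,0,0,0],[0.001,0,0.09,0,0,0]]'; python3 -m handwheel '[[0,0,0,0,0,0],[0,0,0,0,0,0],[0,0,0,0,0,0],[0,0,0,0,0,0],[0,0,0,0,0,0],[0,0,0,0,0,0]]' -0.1;python3 -m handwheel '[[0,0,-0.03,0,0,0],[0,0,-0.06,0,0,0],[0,0,-0.1,0,0,0],[0,0,-0.14,0,0,0],[0,0,-0.14,0,0,0],[0,0,-0.14,0,0,0]]'
python3 - <<'E'
from h import *
plan(.421,.1905,.1,90)
c=cap('side')
W=cloud(c)[:,:,:].reshape(-1,3);p=W[(W[:,0]>.38)&(W[:,0]<.445)&(W[:,1]>.266)&(W[:,1]<.47)&(W[:,2]>.0085)&(W[:,2]<.03)]
print(cv2.minAreaRect((p[:,:2]*1000).astype(np.float32)),np.percentile(p[:,2],[50,98]))
c=cap('wrist','w4.png');
W=cloud(c)
print(np.nanmedian(W[300:,250:390,2]))
E
```

```text
clock: 7.07
eef_pos: [0.4136, 0.3466, -0.0312]
tcp_rot: [0.711, 0.704, 0.0, 0.0]
force: [0.1, -0.3, -0.4]
finger_gap: 0.0167
gripper_force: 59.7
clock: 7.57
eef_pos: [0.4126, 0.3467, -0.032]
tcp_rot: [0.71, 0.704, 0.0, -0.0]
force: [-1.0, 0.2, 0.2]
finger_gap: 0.0382
gripper_force: 0.0
clock: 8.07
eef_pos: [0.4133, 0.3476, 0.1099]
tcp_rot: [0.71, 0.704, 0.002, -0.0]
force: [-0.9, 0.0, -0.0]
finger_gap: 0.0385
gripper_force: 0.0
shift [-0.1571  0.009   0.0095] turn/60 [-1.000e-03 -4.000e-03  1.492e+00] t 8.07 q1,7 [-1.06 -0.58] p [0.4133 0.3476 0.1099] F [-0.9  0.  -0. ] gap 0.0385
((414.0461120605469, 361.76483154296875), (18.44328498840332, 169.96148681640625), 0.378322571516037) [0.01658684 0.02116306]
0.010170055016799878
```

View pics/w4.png

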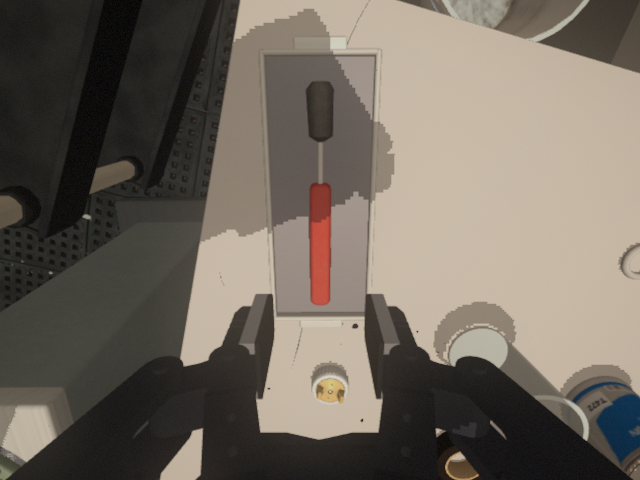

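Brush lies centred in its tray (measured centre 0.414, 0.362, aligned). Next is cap B at (330,388) in this view; I'll refine its position from this picture.

Run:
```python
from h import *
W=cloud(load('wrist'));p=W[360:418,300:360].reshape(-1,3);p=p[(p[:,2]>.006)&(p[:,2]<.03)];p=p[np.hypot(p[:,0]-.421,p[:,1]-.19)<.03]
print(len(p),((p.min(0)+p.max(0))/2).round(4),np.ptp(p,0).round(4))
plan(.421,.1905,-.034,0)
```

```text
1086 [0.421  0.1903 0.0158] [0.0333 0.0337 0.0196]
shift [-0.1559  0.0102  0.1415] turn/60 [-0.     0.    -0.008] t 8.17 q1,7 [-1.06 -0.58] p [0.4122 0.3465 0.1075] F [ 0.2  0.4 -0.7] gap 0.0384
```

```bash
python3 -m handwheel '[[-0.156,0.009,0.04,0,0,0],[-0.156,0.009,0.04,0,0,0],[-0.156,0.009,0.04,0,0,0],[-0.156,0.009,0.04,0,0,0],[-0.156,0.009,0.04,0,0,0],[-0.156,0.009,0.04,0,0,0],[-0.156,0.009,0.1,0,0,0],[-0.156,0.009,0.13,0,0,0],[-0.156,0.009,0.141,0,0,0],[-0.156,0.009,0.141,0,0,0],[-0.156,0.009,0.141,0,0,0]]' 1; python3 -m handwheel '[[0,0,0,0,0,0],[0,0,0,0,0,0],[0,0,0,0,0,0],[0,0,0,0,0,0],[0,0,0,0,0,0],[0,0,0,0,0,0],[0,0,0,0,0,0],[0,0,0,0,0,0],[0,0,0,0,0,0]]' -1
```

```text
clock: 9.08
eef_pos: [0.4194, 0.1906, -0.0338]
tcp_rot: [0.71, 0.704, -0.001, -0.0]
force: [-0.3, 0.7, 0.9]
finger_gap: 0.0853
gripper_force: 0.0
clock: 9.83
eef_pos: [0.4206, 0.191, -0.032]
tcp_rot: [0.71, 0.704, 0.001, -0.0]
force: [-3.7, 0.2, 22.1]
finger_gap: 0.0297
gripper_force: 58.0
```

```bash
python3 -m handwheel '[[0,0,-0.03,0,0,0],[0,0,-0.06,0,0,0],[0,0,-0.1,0,0,0],[0,0,-0.1,0,0,0],[0,0,-0.1,0,0,0]]';  python3 - <<'E'
from h import *
s=cap('side');w=cap('wrist')
o=np.zeros((480,790,3),np.uint8);o[:,:390]=w['image'][:,130:520];o[:400,392:792]=cv2.resize(s['image'][230:360,290:420],(400,400))[:,:398]
cv2.imwrite('pics/w5.png',o)
E
```

```text
clock: 10.25
eef_pos: [0.4212, 0.1915, 0.069]
tcp_rot: [0.71, 0.704, 0.002, 0.0]
force: [-0.5, -0.5, 0.3]
finger_gap: 0.0297
gripper_force: 60.3
```

View pics/w5.png

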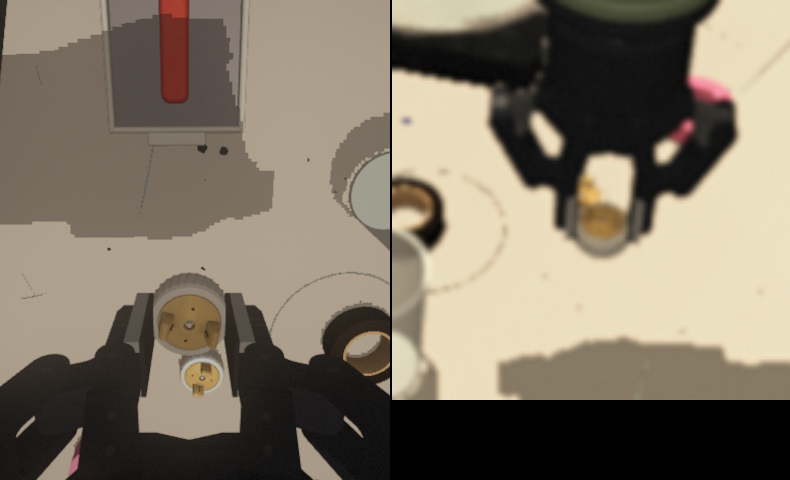

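The cap is held upright between the pads at (190,320) in the wrist crop. Carrying it high past the balance to the far compartment.

```bash
python3 - <<'E'
from h import *
plan(.4153,-.386,.11,-3.6)
E
python3 -m handwheel '[[0,0,-0.04,0,0,0],[-0.2,0,-0.04,0,0,0],[-0.2,0,-0.04,0,0,0],[-0.2,0,-0.04,0,0,0],[-0.2,0,-0.04,0,0,0],[-0.2,0,-0.04,0,0,0],[-0.4,0,-0.04,0,0,0],[-0.4,0,-0.04,0,0,0],[-0.4,0,-0.04,0,0,0],[-0.4,0,-0.04,0,0,0],[-0.4,0,-0.04,0,0,0],[-0.57,0,-0.04,0,0,0.05],[-0.57,0,-0.04,0,0,0.05],[-0.57,0,-0.04,0,0,0.05],[-0.57,0,-0.04,0,0,0.05],[-0.57,0,-0.04,0,0,0.05],[-0.57,0,-0.04,0,0,0.05]]'
python3 - <<'E'
from h import *
plan(.4153,-.386,-.028,-3.6)
w=cap('wrist','w6.png')
E
```

```text
shift [-5.767e-01  3.000e-04 -4.330e-02] turn/60 [ 0.    -0.     0.052] t 10.35 q1,7 [-0.79 -0.29] p [0.42   0.1907 0.0669] F [-0.7  0.6 -0.6] gap 0.0294
clock: 11.77
eef_pos: [0.4132, -0.3819, 0.1053]
tcp_rot: [0.73, 0.684, -0.001, -0.001]
force: [0.8, 0.1, -1.5]
finger_gap: 0.0289
gripper_force: 60.3
shift [-0.004   0.0027  0.1333] turn/60 [-0.002 -0.    -0.003] t 11.77 q1,7 [0.37 0.84] p [ 0.4132 -0.3819  0.1053] F [ 0.8  0.1 -1.5] gap 0.0289
```

View pics/w6.png

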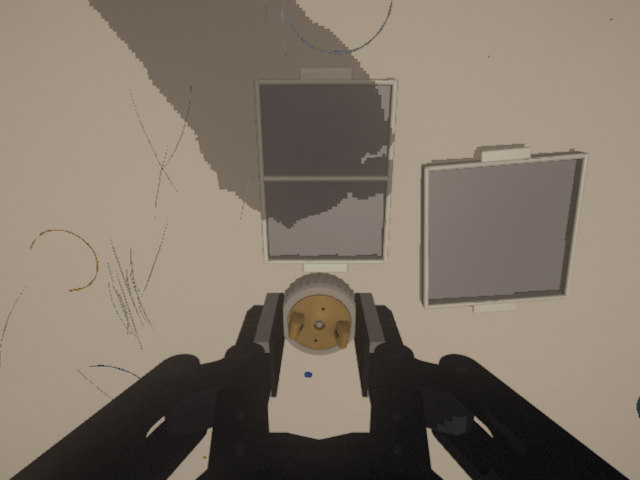

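Wrist view: the divided tray is at x 258–395, y 80–262 with its divider at row 178, and the square tray is at (505,230). Refining the tray positions from this view.

Run:
```python
from h import *
c=load('wrist')
def q(n,P,z):
    X=np.array([ray(c,*p,z)[:2] for p in P]);print(n,X.round(4).tolist(),X.mean(0).round(4),'edges',[np.linalg.norm(X[i]-X[(i+1)%4]).round(4) for i in range(4)],'yaw',np.degrees(np.arctan2(*(X[1]-X[0])[::-1])).round(2))
q('cap',[(257,81),(396,81),(388,263),(264,263)],.011)
q('tape',[(423,167),(584,153),(567,298),(424,306)],.011)
q('div',[(262,178),(390,178),(390,179),(262,179)],.011)
plan(.4153,-.386,-.028,-3.6)
```

```text
cap [[0.3781, -0.281], [0.4716, -0.2872], [0.4652, -0.4202], [0.3678, -0.4138]] [ 0.4207 -0.3505] edges [np.float64(0.0938), np.float64(0.1332), np.float64(0.0977), np.float64(0.1332)] yaw -3.79
tape [[0.4911, -0.3464], [0.6056, -0.3439], [0.6103, -0.4607], [0.4944, -0.4604]] [ 0.5503 -0.4029] edges [np.float64(0.1146), np.float64(0.1168), np.float64(0.1159), np.float64(0.1141)] yaw 1.21
div [[0.3739, -0.3467], [0.4672, -0.3528], [0.4672, -0.3536], [0.3738, -0.3474]] [ 0.4205 -0.3501] edges [np.float64(0.0935), np.float64(0.0007), np.float64(0.0936), np.float64(0.0007)] yaw -3.78
shift [-0.0061  0.0022  0.1334] turn/60 [-0.002 -0.001 -0.001] t 11.82 q1,7 [0.37 0.84] p [ 0.4137 -0.3799  0.1054] F [-0.2  0.9  0. ] gap 0.0293
```

```bash
python3 -m handwheel '[[-0.004,0.004,0.04,0,0,0],[-0.004,0.004,0.08,0,0,0],[-0.004,0.004,0.11,0,0,0],[-0.004,0.004,0.125,0,0,0],[-0.004,0.004,0.131,0,0,0],[-0.004,0.004,0.133,0,0,0],[-0.004,0.004,0.133,0,0,0],[-0.004,0.004,0.133,0,0,0]]'
```

```text
clock: 12.48
eef_pos: [0.4194, -0.3838, -0.025]
tcp_rot: [0.728, 0.685, 0.0, 0.001]
force: [1.1, 1.0, -0.4]
finger_gap: 0.0292
gripper_force: 60.3
```

```bash
python3 -m handwheel '[[0,0,0.001,0,0,0],[0,0,0.002,0,0,0],[0,0,0.002,0,0,0],[0,0,0.002,0,0,0]]';python3 -m handwheel '[[0,0,0.001,0,0,0],[0,0,0.002,0,0,0],[0,0,0.002,0,0,0],[0,0,0.002,0,0,0]]'
```

```text
clock: 12.82
eef_pos: [0.4189, -0.3838, -0.0278]
tcp_rot: [0.729, 0.685, 0.0, 0.0]
force: [-0.0, 0.0, -1.1]
finger_gap: 0.0293
gripper_force: 60.3
clock: 13.15
eef_pos: [0.4189, -0.3838, -0.029]
tcp_rot: [0.729, 0.685, 0.0, 0.0]
force: [-4.6, 5.3, 24.4]
finger_gap: 0.0291
gripper_force: 63.4
```

Contact is at -0.029 as expected. Releasing with a part opening so the fingers stay inside the walls, then lifting.

```bash
python3 -m handwheel '[[0,0,-0.001,0,0,0],[0,0,-0.001,0,0,0],[0,0,-0.001,0,0,0],[0,0,-0.001,0,0,0],[0,0,-0.001,0,0,0],[0,0,-0.001,0,0,0]]' 0.15;python3 -m handwheel '[[0,0,-0.03,0,0,0],[0,0,-0.06,0,0,0],[0,0,-0.1,0,0,0],[0,0,-0.14,0,0,0],[0,0,-0.14,0,0,0],[0,0,-0.14,0,0,0]]'
python3 - <<'E'
from h import *
c=cap('wrist','w7.png');W=cloud(c)
m=(abs(W[...,0]-.418)<.04)&(abs(W[...,1]+.385)<.026)&(W[...,2]>.010)&(W[...,2]<.04)
p=W[m];print(len(p),((p.min(0)+p.max(0))/2).round(4),np.ptp(p,0).round(4),p.max(0)[2])
v,u=np.nonzero(m)
if len(u): print(u.min(),u.max(),v.min(),v.max())
plan(.4283,.084,.11,0)
E
```

```text
clock: 13.65
eef_pos: [0.4186, -0.3836, -0.0292]
tcp_rot: [0.729, 0.685, -0.0, -0.0]
force: [-0.1, 0.5, 0.0]
finger_gap: 0.0492
gripper_force: 0.0
clock: 14.15
eef_pos: [0.4197, -0.3843, 0.1129]
tcp_rot: [0.728, 0.685, 0.001, 0.002]
force: [0.7, 0.5, -1.2]
finger_gap: 0.0489
gripper_force: 0.0
1476 [ 0.4186 -0.3847  0.0197] [0.0331 0.0336 0.0194] 0.02943871138685311
295 338 197 240
shift [ 0.4673 -0.0193  0.0011] turn/60 [ 0.001  0.    -0.058] t 14.2 q1,7 [0.36 0.84] p [ 0.4191 -0.3836  0.1113] F [-0.9  0.2 -0.3] gap 0.049
```

```bash
python3 -m handwheel '[[0.467,-0.019,0,0,0,-0.058],[0.467,-0.019,0,0,0,-0.058],[0.467,-0.019,0,0,0,-0.058],[0.467,-0.019,0,0,0,-0.058],[0.467,-0.019,0,0,0,-0.058],[0.467,-0.019,0,0,0,-0.058],[0.467,-0.019,0,0,0,-0.058],[0.467,-0.019,0,0,0,-0.058],[0.467,-0.019,0,0,0,-0.058],[0.467,-0.019,0,0,0,-0.058],[0.467,-0.019,0,0,0,-0.058],[0.467,-0.019,0,0,0,-0.058],[0.467,-0.019,0,0,0,-0.058],[0.467,-0.019,0,0,0,-0.058],[0.467,-0.019,0,0,0,-0.058]]' 1
python3 - <<'E'
from h import *
c=cap('wrist','w8.png');W=cloud(c)
m=(np.hypot(W[...,0]-.4283,W[...,1]-.084)<.03)&(W[...,2]>.006)&(W[...,2]<.04)
p=W[m];print(len(p));print(((p.min(0)+p.max(0))/2).round(4),np.ptp(p,0).round(4))
plan(.4283,.084,-.033,0)
E
```

```text
clock: 15.45
eef_pos: [0.428, 0.0823, 0.1103]
tcp_rot: [0.708, 0.706, -0.001, -0.0]
force: [0.3, -0.0, -0.3]
finger_gap: 0.0854
gripper_force: 0.0
1481
[0.429  0.0823 0.0159] [0.0323 0.0336 0.0198]
shift [0.0019 0.0002 0.1435] turn/60 [-0.001  0.001 -0.003] t 15.5 q1,7 [-0.63 -0.09] p [0.4282 0.0822 0.1105] F [ 0.1 -0.3  0.6] gap 0.0854
```

```bash
python3 -m handwheel '[[0.001,0,0.04,0,0,0],[0.001,0,0.08,0,0,0],[0.001,0,0.11,0,0,0],[0.001,0,0.13,0,0,0],[0.001,0,0.142,0,0,0],[0.001,0,0.142,0,0,0],[0.001,0,0.142,0,0,0]]' 1; python3 -m handwheel '[[0,0,0,0,0,0],[0,0,0,0,0,0],[0,0,0,0,0,0],[0,0,0,0,0,0],[0,0,0,0,0,0],[0,0,0,0,0,0],[0,0,0,0,0,0],[0,0,0,0,0,0],[0,0,0,0,0,0]]' -1;  python3 -m handwheel '[[0,0,-0.03,0,0,0],[0,0,-0.06,0,0,0],[0,0,-0.1,0,0,0],[0,0,-0.142,0,0,0],[0,0,-0.142,0,0,0],[0,0,-0.142,0,0,0]]'
python3 - <<'E'
from h import *
plan(.4217,-.3186,.11,-3.8)
E
```

```text
clock: 16.08
eef_pos: [0.4282, 0.0832, -0.0313]
tcp_rot: [0.708, 0.706, -0.001, -0.0]
force: [1.6, 1.2, 1.2]
finger_gap: 0.0859
gripper_force: 0.0
clock: 16.83
eef_pos: [0.429, 0.0848, -0.0303]
tcp_rot: [0.707, 0.707, 0.001, 0.0]
force: [-1.7, -1.0, 21.1]
finger_gap: 0.0293
gripper_force: 58.0
clock: 17.33
eef_pos: [0.4296, 0.0855, 0.113]
tcp_rot: [0.707, 0.707, 0.002, 0.001]
force: [0.3, 0.0, -0.2]
finger_gap: 0.0288
gripper_force: 59.4
shift [-0.4041 -0.008   0.002 ] turn/60 [ 0.004 -0.002  0.063] t 17.33 q1,7 [-0.65 -0.07] p [0.4296 0.0855 0.113 ] F [ 0.3  0.  -0.2] gap 0.0288
```

```bash
python3 -m handwheel '[[-0.404,-0.008,0,0,0,0.061],[-0.404,-0.008,0,0,0,0.061],[-0.404,-0.008,0,0,0,0.061],[-0.404,-0.008,0,0,0,0.061],[-0.404,-0.008,0,0,0,0.061],[-0.404,-0.008,0,0,0,0.061],[-0.404,-0.008,0,0,0,0.061],[-0.404,-0.008,0,0,0,0.061],[-0.404,-0.008,0,0,0,0.061],[-0.404,-0.008,0,0,0,0.061],[-0.404,-0.008,0,0,0,0.061],[-0.404,-0.008,0,0,0,0.061],[-0.404,-0.008,0,0,0,0.061],[-0.404,-0.008,0,0,0,0.061]]'
python3 - <<'E'
from h import *
plan(.4217,-.3186,-.0235,-3.8)
E
```

```text
clock: 18.5
eef_pos: [0.4201, -0.3181, 0.1103]
tcp_rot: [0.729, 0.684, 0.0, -0.001]
force: [0.5, 0.7, -0.1]
finger_gap: 0.0288
gripper_force: 59.4
shift [-0.0006  0.0018  0.1338] turn/60 [-0.001 -0.001  0.003] t 18.5 q1,7 [0.23 0.76] p [ 0.4201 -0.3181  0.1103] F [ 0.5  0.7 -0.1] gap 0.0288
```

```bash
python3 -m handwheel '[[0,0.001,0.04,0,0,0],[0,0.001,0.08,0,0,0],[0,0.001,0.11,0,0,0],[0,0.001,0.125,0,0,0],[0,0.001,0.132,0,0,0],[0,0.001,0.134,0,0,0],[0,0.001,0.134,0,0,0],[0,0.001,0.134,0,0,0]]';python3 -m handwheel '[[0,0,0.001,0,0,0],[0,0,0.002,0,0,0],[0,0,0.002,0,0,0],[0,0,0.002,0,0,0]]'
```

```text
clock: 19.17
eef_pos: [0.4219, -0.3196, -0.022]
tcp_rot: [0.729, 0.684, 0.0, 0.001]
force: [0.9, 0.2, 0.6]
finger_gap: 0.0289
gripper_force: 59.4
clock: 19.5
eef_pos: [0.4213, -0.3195, -0.0248]
tcp_rot: [0.73, 0.684, 0.0, 0.0]
force: [-0.0, -0.5, -0.9]
finger_gap: 0.0289
gripper_force: 59.4
```

```bash
python3 -m handwheel '[[0,0,0.001,0,0,0],[0,0,0.002,0,0,0],[0,0,0.002,0,0,0],[0,0,0.002,0,0,0]]'; python3 -m handwheel '[[0,0,0.001,0,0,0],[0,0,0.001,0,0,0],[0,0,0.001,0,0,0]]'
```

```text
clock: 19.83
eef_pos: [0.4212, -0.3194, -0.0271]
tcp_rot: [0.73, 0.684, 0.0, 0.0]
force: [0.4, 0.5, 3.3]
finger_gap: 0.0286
gripper_force: 59.9
clock: 20.08
eef_pos: [0.4213, -0.3195, -0.0273]
tcp_rot: [0.73, 0.684, 0.0, 0.0]
force: [-4.3, 5.0, 25.4]
finger_gap: 0.0289
gripper_force: 63.0
```

```bash
python3 -m handwheel '[[0,0,-0.001,0,0,0],[0,0,-0.001,0,0,0],[0,0,-0.001,0,0,0],[0,0,-0.001,0,0,0],[0,0,-0.001,0,0,0],[0,0,-0.001,0,0,0]]' 0.15;python3 -m handwheel '[[0,0,-0.03,0,0,0],[0,0,-0.06,0,0,0],[0,0,-0.1,0,0,0],[0,0,-0.14,0,0,0],[0,0,-0.14,0,0,0],[0,0,-0.14,0,0,0]]'
python3 - <<'E'
from h import *
c=cap('wrist','w9.png');W=cloud(c)
for y0 in(-.385,-.319):
    m=(abs(W[...,0]-.42)<.035)&(abs(W[...,1]-y0)<.025)&(W[...,2]>.010)&(W[...,2]<.04)
    p=W[m];print(len(p),((p.min(0)+p.max(0))/2).round(4),np.ptp(p,0).round(4),p.max(0)[2])
plan(.45,.05,.11,0)
E
```

```text
clock: 20.58
eef_pos: [0.4211, -0.3194, -0.0272]
tcp_rot: [0.73, 0.684, -0.0, -0.0]
force: [-0.3, -0.4, 1.0]
finger_gap: 0.0492
gripper_force: 0.0
clock: 21.08
eef_pos: [0.4223, -0.3199, 0.1148]
tcp_rot: [0.729, 0.684, 0.001, 0.002]
force: [-0.1, 1.2, -0.6]
finger_gap: 0.0493
gripper_force: 0.0
1246 [ 0.4189 -0.3842  0.0194] [0.0335 0.0336 0.0185] 0.028637576322178948
1455 [ 0.4211 -0.3216  0.0195] [0.0335 0.0332 0.0191] 0.02907376652753446
shift [0.3704 0.0047 0.0032] turn/60 [ 0.001  0.    -0.061] t 21.13 q1,7 [0.22 0.76] p [ 0.4215 -0.3193  0.1133] F [-0.5  0.4  0.3] gap 0.0491
```

Both caps stand centred in their compartments (tops at 0.029). Now the tape.

```bash
python3 -m handwheel '[[0.4,0.003,0,0,0,-0.061],[0.4,0.003,0,0,0,-0.061],[0.4,0.003,0,0,0,-0.061],[0.4,0.003,0,0,0,-0.061],[0.4,0.003,0,0,0,-0.061],[0.4,0.003,0,0,0,-0.061],[0.4,0.003,0,0,0,-0.061],[0.4,0.003,0,0,0,-0.061],[0.4,0.003,0,0,0,-0.061],[0.4,0.003,0,0,0,-0.061],[0.4,0.003,0,0,0,-0.061],[0.4,0.003,0,0,0,-0.061],[0.4,0.003,0,0,0,-0.061]]' 1
python3 - <<'E'
from h import *
plan(.5495,.1027,.105,0)
E
```

```text
clock: 22.22
eef_pos: [0.4493, 0.0787, 0.1121]
tcp_rot: [0.707, 0.707, -0.001, -0.0]
force: [0.3, -0.0, -0.5]
finger_gap: 0.0854
gripper_force: 0.0
shift [0.0241 0.1001 0.0069] turn/60 [-0.002  0.001 -0.001] t 22.22 q1,7 [-0.63 -0.04] p [0.4493 0.0787 0.1121] F [ 0.3 -0.  -0.5] gap 0.0854
```

```bash
python3 -m handwheel '[[0.024,0.1,0.005,0,0,0],[0.024,0.1,0.005,0,0,0],[0.024,0.1,0.005,0,0,0],[0.024,0.1,0.005,0,0,0],[0.024,0.1,0.005,0,0,0],[0.024,0.1,0.005,0,0,0]]' 1
python3 - <<'E'
from h import *
c=cap('wrist','w10.png');W=cloud(c)
m=(np.hypot(W[...,0]-.5495,W[...,1]-.1027)<.036)&(W[...,2]>.008)&(W[...,2]<.04)
p=W[m];print(len(p));print(((p.min(0)+p.max(0))/2).round(4),np.ptp(p,0).round(4))
plan(.5495,.1027,-.033,0)
E
```

```text
clock: 22.72
eef_pos: [0.5491, 0.1018, 0.1074]
tcp_rot: [0.708, 0.706, -0.001, -0.0]
force: [-0.2, -0.7, 1.2]
finger_gap: 0.0856
gripper_force: 0.0
3093
[0.5497 0.1041 0.0144] [0.056  0.0578 0.0127]
shift [0.0006 0.0006 0.1407] turn/60 [-0.001  0.    -0.002] t 22.77 q1,7 [-0.57 -0.02] p [0.5491 0.1021 0.1077] F [ 0.5 -0.2 -0.3] gap 0.0852
```

View pics/w10.png

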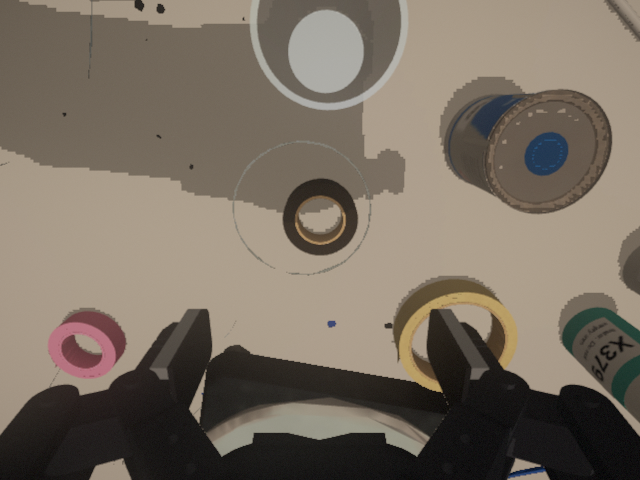

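Black roll is at (320,217), midway between the fingers. Cup (328,50), tin (545,150), tan tape (458,340) and pink roll (87,345) are all clear of them.

```bash
python3 -m handwheel '[[0.002,0,0.04,0,0,0],[0.002,0,0.08,0,0,0],[0.002,0,0.11,0,0,0],[0.002,0,0.13,0,0,0],[0.002,0,0.142,0,0,0],[0.002,0,0.142,0,0,0],[0.002,0,0.142,0,0,0]]' 1; python3 -m handwheel '[[0,0,0,0,0,0],[0,0,0,0,0,0],[0,0,0,0,0,0],[0,0,0,0,0,0],[0,0,0,0,0,0],[0,0,0,0,0,0],[0,0,0,0,0,0],[0,0,0,0,0,0]]' -1;  python3 -m handwheel '[[0,0,-0.03,0,0,0],[0,0,-0.06,0,0,0],[0,0,-0.1,0,0,0],[0,0,-0.142,0,0,0],[0,0,-0.142,0,0,0],[0,0,-0.142,0,0,0]]'
python3 - <<'E'
from h import *
plan(.45,.07,.12,0)
E
```

```text
clock: 23.35
eef_pos: [0.55, 0.105, -0.0335]
tcp_rot: [0.708, 0.707, -0.0, 0.0]
force: [0.5, -0.2, 0.4]
finger_gap: 0.0852
gripper_force: 0.0
clock: 24.02
eef_pos: [0.5508, 0.1057, -0.0324]
tcp_rot: [0.707, 0.707, 0.001, 0.0]
force: [-4.1, -0.4, 20.8]
finger_gap: 0.0533
gripper_force: 58.9
clock: 24.52
eef_pos: [0.5513, 0.1061, 0.1107]
tcp_rot: [0.707, 0.707, 0.002, 0.001]
force: [-0.5, -0.2, -1.4]
finger_gap: 0.0528
gripper_force: 64.1
shift [-0.0361 -0.1013 -0.0098] turn/60 [ 0.004 -0.002 -0.   ] t 24.52 q1,7 [-0.58 -0.02] p [0.5513 0.1061 0.1107] F [-0.5 -0.2 -1.4] gap 0.0528
```

```bash
python3 -m handwheel '[[-0.036,-0.115,-0.02,0,0,0],[-0.036,-0.115,-0.02,0,0,0],[-0.036,-0.115,-0.02,0,0,0],[-0.2,-0.115,-0.02,0,0,0],[-0.2,-0.115,-0.02,0,0,0],[-0.2,-0.115,-0.02,0,0,0],[-0.2,-0.115,-0.02,0,0,0],[-0.5,-0.115,-0.02,0,0,0],[-0.5,-0.115,-0.02,0,0,0],[-0.5,-0.115,-0.02,0,0,0],[-0.5,-0.115,-0.02,0,0,0],[-0.5,-0.115,-0.02,0,0,0],[-0.5,-0.115,-0.02,0,0,0],[-0.5,-0.115,-0.02,0,0,0],[-0.5,-0.115,-0.02,0,0,0],[-0.5,-0.115,-0.02,0,0,0],[-0.5,-0.115,-0.02,0,0,0]]'
python3 - <<'E'
from h import *
plan(.5505,-.402,.11,1.2)
E
```

```text
clock: 25.93
eef_pos: [0.4339, -0.3943, 0.1269]
tcp_rot: [0.708, 0.706, -0.0, -0.001]
force: [1.0, 1.0, -0.3]
finger_gap: 0.053
gripper_force: 64.1
shift [-0.0075  0.1166  0.0168] turn/60 [-0.001 -0.001 -0.022] t 25.93 q1,7 [0.33 0.92] p [ 0.4339 -0.3943  0.1269] F [ 1.   1.  -0.3] gap 0.053
```

```bash
python3 -m handwheel '[[-0.007,0.117,0.017,0,0,-0.02],[-0.007,0.117,0.017,0,0,-0.02],[-0.007,0.117,0.017,0,0,-0.02],[-0.007,0.117,0.017,0,0,-0.02],[-0.007,0.117,0.017,0,0,-0.02],[-0.007,0.117,0.017,0,0,-0.02]]'
python3 - <<'E'
from h import *
plan(.5505,-.402,-.026,1.2)
w=cap('wrist');s=cap('scene')
o=np.zeros((480,790,3),np.uint8);o[:,:390]=w['image'][:,130:520];o[:400,392:792]=cv2.resize(s['image'][230:370,350:490],(400,400))[:,:398]
cv2.imwrite('pics/w11.png',o)
E
```

```text
clock: 26.43
eef_pos: [0.5512, -0.4003, 0.1104]
tcp_rot: [0.7, 0.715, -0.0, -0.001]
force: [-0.0, 0.3, 0.8]
finger_gap: 0.0529
gripper_force: 64.1
shift [-0.0017 -0.0006  0.1364] turn/60 [-0.001 -0.001  0.   ] t 26.43 q1,7 [0.29 0.83] p [ 0.5512 -0.4003  0.1104] F [-0.   0.3  0.8] gap 0.0529
```

View pics/w11.png

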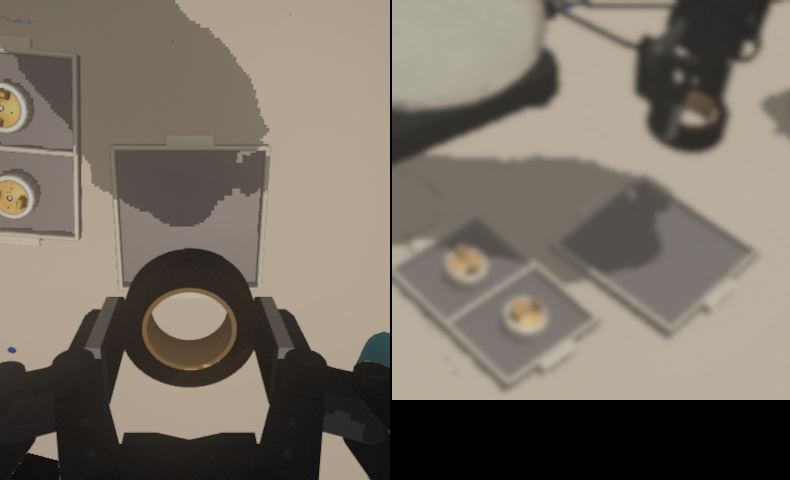

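The roll is held level at (190,320), square over the tray (walls at columns 113–268), and both caps are standing in the divided tray. Lowering.

```bash
python3 -m handwheel '[[-0.001,-0.001,0.04,0,0,0],[-0.001,-0.001,0.08,0,0,0],[-0.001,-0.001,0.11,0,0,0],[-0.001,-0.001,0.125,0,0,0],[-0.001,-0.001,0.134,0,0,0],[-0.001,-0.001,0.137,0,0,0],[-0.001,-0.001,0.137,0,0,0],[-0.001,-0.001,0.137,0,0,0]]';python3 -m handwheel '[[0,0,0.001,0,0,0],[0,0,0.002,0,0,0],[0,0,0.002,0,0,0],[0,0,0.002,0,0,0]]'
```

```text
clock: 27.2
eef_pos: [0.5514, -0.4033, -0.0243]
tcp_rot: [0.7, 0.714, 0.0, 0.001]
force: [0.6, 0.2, -0.5]
finger_gap: 0.053
gripper_force: 64.1
clock: 27.53
eef_pos: [0.5508, -0.4027, -0.0277]
tcp_rot: [0.7, 0.714, 0.0, 0.0]
force: [0.2, 0.0, -1.1]
finger_gap: 0.0528
gripper_force: 64.1
```

```bash
python3 -m handwheel '[[0,0,0.001,0,0,0],[0,0,0.0015,0,0,0],[0,0,0.0015,0,0,0],[0,0,0.0015,0,0,0]]'; python3 -m handwheel '[[0,0,0,0,0,0],[0,0,0,0,0,0],[0,0,0,0,0,0],[0,0,0,0,0,0],[0,0,0,0,0,0],[0,0,0,0,0,0]]' 0.5;python3 -m handwheel '[[0,0,-0.03,0,0,0],[0,0,-0.06,0,0,0],[0,0,-0.1,0,0,0],[0,0,-0.14,0,0,0],[0,0,-0.16,0,0,0],[0,0,-0.16,0,0,0],[0,0,-0.16,0,0,0]]'
python3 - <<'E'
from h import *
c=cap('wrist');W=cloud(c)
m=(np.hypot(W[...,0]-.5505,W[...,1]+.402)<.045)&(W[...,2]>.010)&(W[...,2]<.05)
p=W[m];print(len(p),((p.min(0)+p.max(0))/2).round(4),np.ptp(p,0).round(4),np.percentile(p[:,2],[50,95,100]))
s=cap('side');d=load('scene');c2=cap('scene')
a=cloud(s)
for n,b in(('tin',(200,275,250,340)),('cup',(255,295,310,330))):
    u0,v0,u1,v1=b;p=a[v0:v1,u0:u1].reshape(-1,3);p=p[(p[:,2]>.03)&(p[:,2]<.12)&(np.hypot(p[:,0]-(.674 if n=='tin' else .554),p[:,1]-(.158 if n=='tin' else .218))<.06)];print(n,((p.min(0)+p.max(0))/2).round(4))
o=np.hstack([c['image'][:,120:520],cv2.resize(s['image'][150:480,200:420],(320,480))])
cv2.imwrite('pics/fin.png',o);print(status.read_state()['clock'])
E
```

```text
clock: 27.87
eef_pos: [0.5508, -0.4027, -0.0291]
tcp_rot: [0.7, 0.714, 0.0, 0.0]
force: [-1.8, 1.1, 6.6]
finger_gap: 0.0531
gripper_force: 64.8
clock: 28.37
eef_pos: [0.5506, -0.4026, -0.0297]
tcp_rot: [0.7, 0.714, -0.0, -0.0]
force: [-0.1, -0.5, 0.7]
finger_gap: 0.0642
gripper_force: 0.0
clock: 28.95
eef_pos: [0.5512, -0.4028, 0.1317]
tcp_rot: [0.7, 0.714, 0.0, 0.001]
force: [-0.5, 1.0, -1.8]
finger_gap: 0.0638
gripper_force: 0.0
2702 [ 0.5507 -0.4039  0.0168] [0.0556 0.0578 0.0137] [0.0210975  0.022314   0.02368532]
tin [0.6744 0.1588 0.0551]
cup [0.5535 0.2141 0.0638]
29.1
```

View pics/fin.png

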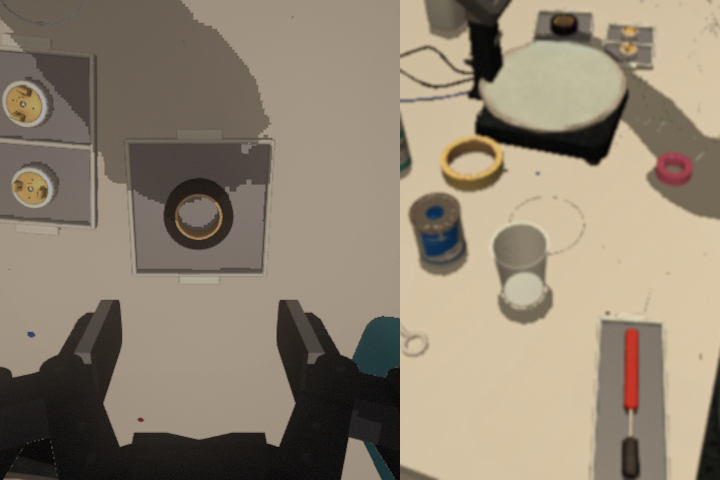

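The tape lies flat and centred in the square tray at (198,213), both caps stand upright in the divided tray, the brush is in its long tray, and the tin and cup have not moved. Handing in.

```bash
python3 -c "
from plant import arm
print(arm.finish_job())"
```

```text
the job is handed in; nothing more can be done
None
```

I've handed in the job at about 29 s on the clock: my last camera checks showed both caps, the tape and the brush lying correctly in their trays, with the tin and cup not moved, but the hand-in returned no verdict.

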